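# Clamp a flow cell and hold its lid down on the dowel pins

### The job

Gently slide the holder's jaw shut by its red tab until it bears on the flow cell and the cell is clamped against the fixed jaw. Then take the aluminium lid by its black handle, bring it over the two brass pins, slide it until it drops on to both of them, and press it down against the sprung bed until it lies flush on both jaws. Finish while still holding the lid pressed down there - do not let go, its screws come next - and leave the bottles and the timer where they stand.

Things in the scene. Friction and masses are not known exactly. Their poses are not given: they have to be found in the camera images.
- holder: Flow-cell holder: aluminium base fixed to the bench, 84 mm wide (x), y from -78 to +134 mm, top 24 mm up. Origin on the bench below the middle of the clamped cell, z up. Dark steel fixed jaw at the -y end (54 mm wide in x, y -66 to -37.5 mm, top 40 mm up), the like sliding jaw at the +y end. Between them the cell lies on a black sprung bed between two low guide rails.
- fixed_pin (a point): Tip of the brass dowel pin on the fixed jaw, at x 0, y -52 mm of the holder, 53 mm above the bench. Both pins are upright, 8 mm in diameter and stand 13 mm above the jaw tops; their upper 4 mm taper to 5 mm in diameter. Axes as the holder's.
- jaw_pin (a point): Tip of the like brass pin on the sliding jaw, 53 mm above the bench, at x 0, y +52 mm of the holder plus the value of joint jaw. It moves with the jaw, so the pins are 104 mm apart, as the lid's bores are, only when the jaw is shut on the cell.
- jaw (a joint): Travel of the sliding jaw along the holder's +y, in m: grows as it opens; 0 when it holds the 75 mm cell against the fixed jaw; range -0.004 to 0.030. It slides with about 3 N of friction and stays where it is left.
- jaw_tab (a point): Point in the sliding jaw's upright red tab (14 mm wide in x, 20 mm long in y, from 31 to 64 mm above the bench), in the middle of its plan, 47 mm above the bench. Pinch it across its 14 mm or push it from the +y side. It stands on a flat tongue whose top is 31 mm above the bench. Axes as the holder's.
- cell_center (a point): Centre of the flow cell, a loose glass and white plastic slab 25 x 75 x 8 mm (x, y, z), lying lengthwise between the jaws on the sprung bed. Its top is 43 mm above the bench, 3 mm above the jaws, until pressed down. Clamped, it lies at the holder's y = 0; at the start 2 to 9 mm towards +y. Glass: it bears 40 N at most.
- bed (a joint): Travel of the sprung bed under the cell, in m: 0 up, grows as it is pressed down; 0.003 when the lid lies flush on the jaws. Its spring pushes up with 4.5 N at 0 and 9 N at 0.003, so it lifts the lid again when the lid is let go.
- lid_center (a point): Centre of the lid's slab: loose aluminium, 46 x 134 x 18 mm (x, y, z), about 0.28 kg, lying flat at the start. In its underside two blind bores, 10 mm in diameter, 14.5 mm deep, at y -52 and +52 mm; it fits either way round. Flush on the pins this point is over the holder's origin, 49 mm above the bench; resting unpressed on the cell 52 mm, on the pin tips 62 mm.
- lid_handle (a point): Grip point on the black bar handle over the lid's middle, 38 mm above the lid's underside. The bar is 14 mm wide (lid's x), 42 mm long (y) and reaches from the slab's top, 18 mm, to 48 mm above the underside. Brass hose stubs 13 mm tall stand on the slab at y -33 and +33 mm. Axes as the lid's.
- reagent_b: White reagent bottle with a blue cap, 52 mm in diameter, 110 mm tall, a bystander. Origin at the centre of its underside.
- reagent_c: White reagent bottle with a red cap, 45 mm in diameter, 88 mm tall, a bystander. Origin at the centre of its underside.
- timer: White bench timer, 58 x 66 x 18 mm, lying flat, a bystander. Origin at the centre of its underside.
There are look-alikes about, which are no part of the job. What is shaped like the part that bears lid_center but green or purple is not meant.

How it is judged:
By the outcome, as a careful person would: the job done as asked, in the order asked, and still so for the second after the job is handed in, while the arm keeps its last pose, push and grip.
It also fails if it takes over 61 s, if anything falls off the work surface, if the arm or the gripper's body presses on something with over 40 N, if the wrist force passes 120 N, or if a joint passes its speed limit or range.

### The arm

A 6-joint arm with a two-finger parallel gripper is mounted at the origin on a cart in front of the work surface, level with it; the furniture and walls round the work are solid. World frame = base frame: x ahead of the robot, y to its left, z up, the work surface at z = 0. Lengths are in m, angles in rad, forces in N, time in s.
With the tool pointing down it reaches from about 0.25 to 0.725 m from the base axis. Payload 4 kg.
Tool frame: the origin (TCP) lies at the very end of the fingers, on their centre line; the grasp point (between the pads) lies 19 mm behind it; x points along the fingers, z is the direction in which the jaws open and shut, and the axes are right-handed (so a half turn about x gives the same grasp; the last joint's range is limited). The gripper opens to 85 mm and grips with 20 to 120 N. Pads are 22 mm wide; open, the fingers measure 114 mm over their backs; the gripper's body (76 mm by 85 mm) begins 54 mm behind the grasp point. The pads swing forward as they close: fully open they stand 13 mm farther back than shut.
Start: joints at [1.182, 0.241, 0.005, 1.335, 0, 1.571], TCP at [0.19, 0.463, 0.231] pointing down, gripper open.
Joint ranges: [-2.72, 2.72], [-1.05, 1.87], [-1.09, 1.28], [-1.99, 2.15], [-1.42, 1.44], [-3.14, 3.14]. Speed limits (rad/s): [2.79, 2.79, 3.14, 3.14, 3.14, 3.14].

### API

Orientations are given as [roll, pitch, yaw] about the fixed x, y, z axes, in that order (R = Rz(yaw) Ry(pitch) Rx(roll)).
In Python, from rig import observe, vision, bot, finder gives the robot as it stands. The module is installed in compiled form; this text tells all that it offers.
- The arm moves only by the shell command python3 -m jog 'ROWS' [FORCE]. ROWS is JSON, a list of rows, each a list of 5 numbers: the shift along the world's x, y, z in cm, then the turn about the world's z in rad, then the opening, from 0 (shut) to 1 (fully open). A call has exactly 8 rows; each row shifts and turns the pose as measured when the row begins; what a row does not reach is not made up. A row lasts 1/12 s, in which the tool goes at most 41.7 mm and 7.16 degrees, less where a joint would pass 70% of its speed; a pose out of reach is approached as far as the arm can. A call with a gripper value outside its range is refused whole. The fingers move at their own pace and stop on an object; FORCE is the grip in N (left out, the last holds). Time passes only in rows, so rows that do not move let the fingers close, or fill a call up. It gives the time, the measured TCP pose, the force and the opening at its end, in the units of the state.
- observe(): the state, without advancing time (a new reading comes with each control period).
- vision.read_camera(name): name is "scene" or "top"; returns the picture (400x640x3 uint8, red, green, blue); there is no depth.
- vision.get_calibration(name): a dict with "mtx" (3x3 intrinsics, pixels), "T" (4x4, takes a point from camera to world coordinates). Camera axes: x right, y up, looking along -z (the intrinsics and any distortion apply to the point x, -y, -z); pixel columns grow to the right and rows downward; lengths in m; the calibration is good to about 2 mm. A picture is of the moment at which its call begins. get_calibration takes no time and is no camera call.
- bot.finish_job(): hands the job in, once; it reports no verdict.
Trained networks look in the newest picture that a camera, given by its name, has taken for a name from the list of things; names that differ only in an ending like _2 or _b are one class to them, and where a whole thing is asked for, a point or a joint stands for the part that bears it (a point fixed in the world has none). Each returns a list of dicts, best first, with "confidence" (0 to 1); they miss things now and then, are a little off and sometimes report something else, mostly with a low value. They report only what shows in the picture. A call takes as long as a camera call. They do not tell look-alikes from the thing itself.
- finder.silhouettes(thing, camera): "pixels" (400x640 bool, what is visible of it).
- finder.landmark_of(thing, camera): "location" ([x, y, z] in m, in world coordinates, good to about 4 mm: a listed point, or the origin of a listed thing).
The state is a dict: "time": time; "q": joint angles; "qd": joint speeds; "effort": joint torques, N m; "tcp_pos": TCP position; "tcp_rot": TCP orientation; "wrist_force": force on the tool from outside, world axes, zero at the start; "torque": the same for the moment, N m; "grip_width": finger opening in m.
Only numpy, scipy, OpenCV 4.12 (cv2) and the standard library are available. Lean on these libraries where they do the work, as an engineer would, in place of code of your own. Each camera call takes 0.05 s, during which the arm holds its last target. There are 200 camera calls.

## Working session

There is one attempt and no reset: what is moved stays moved. The work goes in short steps, Python scripts to look and compute and a shell command to move; the robot and the scene stay as the last step left them, time stands still between calls to the robot, and variables do not carry over. Pictures are saved under pics/ and viewed, about 8 in all and at most 12, crops included, and the job is handed in when it is done.

```bash
mkdir -p pics; cat > h.py <<'E'
from rig import observe, vision, bot, finder
import numpy as np, cv2
def pic(cam,name,box=None,s=1):
    im=vision.read_camera(cam)
    if box: im=im[box[1]:box[3],box[0]:box[2]]
    if s!=1: im=cv2.resize(im,None,fx=s,fy=s,interpolation=cv2.INTER_CUBIC)
    cv2.imwrite('pics/'+name,im[:,:,::-1])
def proj(p,cam):
    c=vision.get_calibration(cam);T=np.linalg.inv(c['T']);q=T[:3,:3]@np.array(p)+T[:3,3]
    q=c['mtx']@np.array([q[0],-q[1],-q[2]]);return q[:2]/q[2]
def back(uv,z,cam):
    c=vision.get_calibration(cam);d=np.linalg.inv(c['mtx'])@np.array([uv[0],uv[1],1.])
    d=c['T'][:3,:3]@np.array([d[0],-d[1],-d[2]]);o=c['T'][:3,3];return o+d*(z-o[2])/d[2]
def lm(t,cam):
    return [(np.round(r['location'],4).tolist(),round(r['confidence'],2),np.round(proj(r['location'],cam)).tolist()) for r in finder.landmark_of(t,cam)]
E
python3 - <<'E'
from h import *
a=vision.read_camera('top');b=vision.read_camera('scene')
cv2.imwrite('pics/top.png',a[:,:,::-1]);cv2.imwrite('pics/scene.png',b[:,:,::-1])
for t in ['holder','fixed_pin','jaw_pin','jaw_tab','cell_center','lid_center','lid_handle','reagent_b','reagent_c','timer']:
    for c in ['top','scene']: print(t,c,lm(t,c))
for c in ['top','scene']:
    k=vision.get_calibration(c);print(k.keys(),k['T'].round(3).tolist(),k['mtx'].round(1).tolist())
o=observe();print(o['time'],o['tcp_pos'],o['tcp_rot'],o['wrist_force'])
E
```

```text
holder top [([0.5397, -0.3196, 0.001], 0.62, [406.0, 201.0])]
holder scene [([0.5417, -0.3218, 0.0012], 0.96, [349.0, 175.0])]
fixed_pin top [([0.5504, -0.3723, 0.0515], 0.76, [427.0, 196.0])]
fixed_pin scene [([0.5504, -0.3732, 0.0513], 0.92, [351.0, 159.0])]
jaw_pin top [([0.528, -0.2539, 0.0513], 0.51, [387.0, 204.0]), ([0.5052, -0.0049, 0.0404], 0.48, [304.0, 215.0]), ([0.5378, -0.3236, 0.041], 0.42, [410.0, 201.0])]
jaw_pin scene [([0.5266, -0.2563, 0.051], 0.67, [347.0, 174.0])]
jaw_tab top [([0.5213, -0.2199, 0.0478], 0.57, [376.0, 207.0])]
jaw_tab scene [([0.5196, -0.2193, 0.0484], 0.66, [345.0, 180.0])]
cell_center top [([0.5389, -0.3198, 0.0357], 0.61, [409.0, 201.0]), ([0.5042, -0.003, 0.0089], 0.48, [304.0, 215.0])]
cell_center scene [([0.4384, 0.3327, -0.0025], 0.64, [301.0, 298.0]), ([0.5372, -0.3149, 0.0415], 0.61, [349.0, 168.0])]
lid_center top [([0.4282, 0.1665, 0.0092], 0.87, [249.0, 242.0]), ([0.5074, -0.0016, 0.0054], 0.85, [303.0, 214.0]), ([0.6442, 0.1078, 0.0091], 0.68, [267.0, 171.0]), ([0.6655, -0.4828, 0.0089], 0.65, [458.0, 159.0])]
lid_center scene [([0.4
[... 1076 characters left out ...]
0, 276.0]), ([0.5337, 0.3779, 0.0022], 0.7, [266.0, 298.0])]
timer top [([0.4317, 0.337, -0.0036], 0.83, [195.0, 242.0])]
timer scene [([0.4389, 0.3326, -0.0015], 0.61, [301.0, 298.0])]
dict_keys(['mtx', 'T']) [[-0.026, 0.996, -0.085, 0.442], [-1.0, -0.027, -0.011, -0.07], [-0.014, 0.085, 0.996, 1.282], [0.0, 0.0, 0.0, 1.0]] [[415.6, 0.0, 320.7], [0.0, 415.6, 199.7], [0.0, 0.0, 1.0]]
dict_keys(['mtx', 'T']) [[-0.909, 0.241, -0.34, 0.086], [-0.416, -0.564, 0.713, 0.923], [-0.02, 0.79, 0.613, 0.891], [0.0, 0.0, 0.0, 1.0]] [[368.0, 0.0, 320.4], [0.0, 368.0, 200.4], [0.0, 0.0, 1.0]]
1.1 [0.1895414  0.46268844 0.23129695] [-2.35136334  1.57076772 -1.16936017] [ 0.59918161  0.10115096 -0.57865747]
```

View pics/top.png

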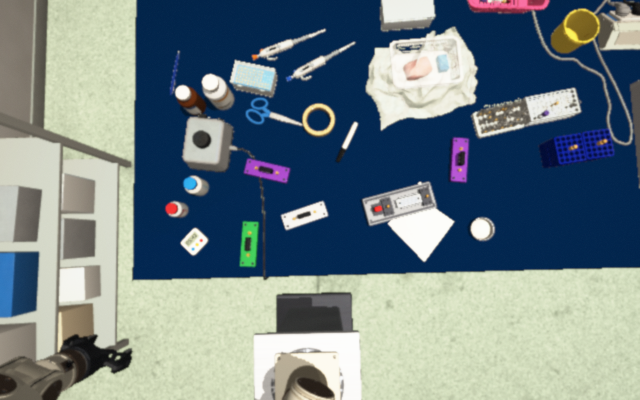

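View pics/scene.png

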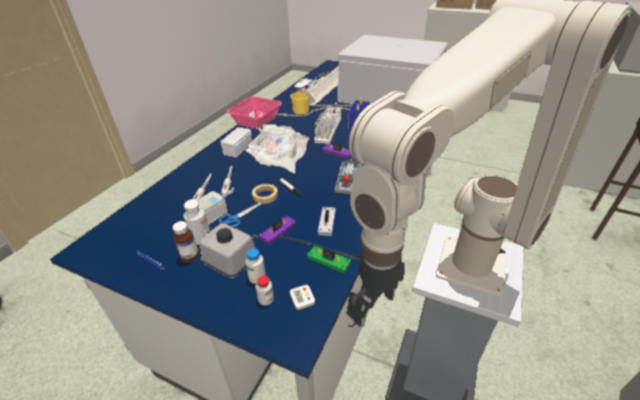

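The top view shows four lid-shaped things: silver with a black handle at (303,214), purple at (267,171) and (459,159), and green at (249,243). The silver one is the lid. The holder is at (400,202), with its red tab at (376,207). I'll check both in one crop and get their orientations.

```bash
python3 - <<'E'
from h import *
im=vision.read_camera('top')
c=np.hstack([cv2.resize(im[185:245,270:340],None,fx=5,fy=5,interpolation=cv2.INTER_CUBIC),cv2.resize(im[170:230,355:445],None,fx=5,fy=5,interpolation=cv2.INTER_CUBIC)])
cv2.imwrite('pics/crop.png',c[:,:,::-1])
for cam in ['top','scene']:
  for t,z in [('lid_center',.018),('holder',.024),('lid_handle',.048)]:
    for r in finder.silhouettes(t,cam):
        ys,xs=np.nonzero(r['pixels'])
        P=np.array([back((x,y),z,cam)[:2] for x,y in zip(xs,ys)],np.float32)
        rect=cv2.minAreaRect(P*1000); print(t,cam,round(r['confidence'],2),len(xs),P.mean(0).round(4),np.round(rect[0],1),np.round(rect[1],1),round(rect[2],1))
# lid by colour in top
m=(im[185:245,270:340].min(2)>110).astype(np.uint8)
n,l,s,_=cv2.connectedComponentsWithStats(m);k=1+s[1:,4].argmax()
ys,xs=np.nonzero(l==k);P=np.array([back((x+270,y+185),.018,'top')[:2] for x,y in zip(xs,ys)],np.float32)
print('col',len(xs),cv2.minAreaRect(P*1000),np.linalg.eigh(np.cov(P.T))[1][:,1])
from scipy.spatial.transform import Rotation as R
o=observe();M=R.from_euler('xyz',o['tcp_rot']).as_matrix();print(M.round(3),o['time'],o['grip_width'])
E
```

```text
lid_center top 0.89 707 [0.6449 0.1076] [644.8 108.8] [138.3  52.5] 74.2
lid_center top 0.69 710 [0.4242 0.1655] [423.4 164.4] [ 50.6 134.9] 85.7
lid_center top 0.67 691 [ 0.6636 -0.4814] [ 663.  -481.1] [ 50.6 134.8] 84.1
lid_center top 0.55 675 [ 0.5051 -0.0047] [504.6  -5.1] [ 48.8 135.1] 16.4
holder top 0.69 1677 [ 0.5326 -0.2895] [ 533.8 -292.9] [ 83.8 212.6] 12.9
lid_handle top 0.96 699 [ 0.5048 -0.0071] [504.5  -7.2] [ 48.1 135.1] 17.8
lid_handle top 0.93 743 [ 0.6574 -0.471 ] [ 657.2 -470.9] [ 52.9 134. ] 81.4
lid_handle top 0.88 730 [0.6401 0.1055] [641.  105.1] [136.2  51.3] 75.4
lid_handle top 0.8 720 [0.4235 0.1598] [423.7 159.9] [ 48.5 131.8] 85.4
lid_center scene 0.73 350 [0.5015 0.0082] [501.5   5.9] [ 47.6 147.3] 17.2
lid_center scene 0.67 654 [0.4192 0.1739] [420.6 170.8] [ 71.  142.7] 85.7
lid_center scene 0.66 505 [0.6416 0.1189] [643.6 116.7] [148.8  69.4] 76.2
lid_center scene 0.57 266 [ 0.661  -0.4707] [ 658.1 -478.6] [ 99.4 149.8] 81.2
holder scene 0.84 480 [ 0.5356 -0.2742] [ 537.2 -286.5] [ 76.8 252.3] 9.0
lid_handle scene 0.95 636 [0.4091 0.1993] [410.1 196. ] [ 67.6 138.3] 86.2
lid_handle scene 0.87 491 [0.6233 0.1459] [626.6 143.7] [139.4  68.9] 75.0
lid_handle scene 0.73 354 [0.4859 0.0407] [486.5  38.2] [ 45.6 144.2] 17.1
lid_handle scene 0.69 440 [ 0.5238 -0.2313] [ 526.1 -247.2] [ 71.3 234.4] 10.8
lid_handle scene 0.67 241 [ 0.6329 -0.4221] [ 628.3 -429.6] [ 89.8 140.9] 73.7
col 713 ((504.9866027832031, -4.042877197265625), (50.196449279785156, 138.63919067382812), 16.889881134033203) [-0.29337223  0.95599829]
[[-0.    -0.925  0.379]
 [-0.     0.379  0.925]
 [-1.    -0.    -0.   ]] 1.45 0.08535307154592509
```

View pics/crop.png

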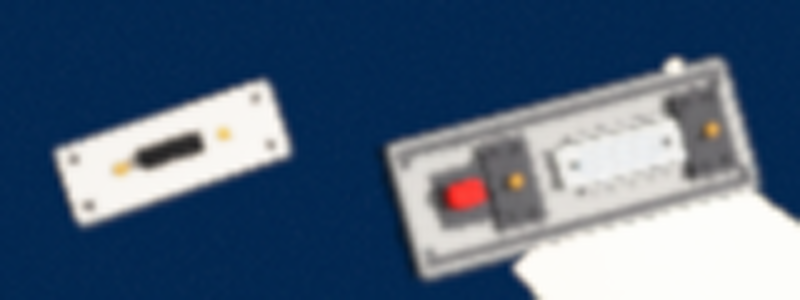

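The crop confirms it: the silver lid with a black bar and brass stubs is on the left. On the right is the holder, with its red tab at (465,195), jaw pin at (516,181) and fixed pin at (711,130). Holder yaw is about 0.2 rad and lid yaw about 0.297. I'll move to above the tab.

```bash
python3 -m jog '[[1.4,-2.9,0,-0.123,1],[1.4,-2.9,0,-0.123,1],[1.4,-2.9,0,-0.123,1],[1.4,-2.9,0,-0.123,1],[1.4,-2.9,0,-0.123,1],[1.4,-2.9,0,-0.123,1],[1.4,-2.9,0,-0.123,1],[1.4,-2.9,0,-0.123,1]]' 20; python3 -m jog '[[1.4,-2.9,0,0,1],[1.4,-2.9,0,0,1],[1.4,-2.9,0,0,1],[1.4,-2.9,0,0,1],[1.4,-2.9,0,0,1],[1.4,-2.9,0,0,1],[1.4,-2.9,0,0,1],[1.4,-2.9,0,0,1]]'
```

```text
time: 2.12
tcp_pos: [0.3021, 0.2273, 0.2306]
tcp_rot: [0.402, 1.566, 0.585]
wrist_force: [0.1, 0.7, 0.5]
grip_width: 0.0853
time: 2.78
tcp_pos: [0.4175, -0.0173, 0.233]
tcp_rot: [0.233, 1.559, 0.412]
wrist_force: [0.7, -0.7, -0.9]
grip_width: 0.0854
```

```bash
python3 -m jog '[[1.5,-2.9,-0.5,0.01,0.8],[1.5,-2.9,-0.5,0.01,0.8],[1.5,-2.9,-0.5,0,0.7],[1.5,-2.9,-0.5,0,0.6],[1.5,-2.9,-0.5,0,0.6],[1.5,-2.9,-0.5,0,0.6],[1.3,-2.7,-0.5,0,0.6],[0,0,0,0,0.6]]'; python3 - <<'E'
from h import *
for t in ['jaw_tab','jaw_pin','fixed_pin']:
  for c in ['top','scene']:
    vision.read_camera(c); print(t,c,lm(t,c)[:2])
E
```

```text
time: 3.45
tcp_pos: [0.5264, -0.2359, 0.1965]
tcp_rot: [-0.026, 1.553, 0.166]
wrist_force: [0.2, -0.1, 0.2]
grip_width: 0.0513
jaw_tab top [([0.5233, -0.2247, 0.0468], 0.51, [377.0, 206.0])]
jaw_tab scene [([0.5171, -0.2184, 0.0499], 0.64, [345.0, 180.0])]
jaw_pin top [([0.526, -0.2518, 0.0528], 0.56, [387.0, 205.0])]
jaw_pin scene [([0.5252, -0.2579, 0.0518], 0.69, [347.0, 174.0]), ([0.5408, -0.3222, -0.0012], 0.19, [349.0, 176.0])]
fixed_pin top []
fixed_pin scene [([0.5501, -0.3727, 0.0507], 0.73, [351.0, 159.0])]
```

```bash
python3 -m jog '[[-0.6,1.5,-1,0.01,0.6],[0,0,-2.5,0,0.6],[0,0,-2.5,0,0.6],[0,0,-2.5,0,0.6],[0,0,-2,0,0.6],[0,0,-1,0,0.6],[0,0,0,0,0.6],[0,0,0,0,0.6]]'; python3 - <<'E'
from h import *
pic('top','t2.png',(335,160,455,250),5)
E
```

```text
time: 4.72
tcp_pos: [0.5201, -0.2137, 0.0836]
tcp_rot: [-0.166, 1.544, 0.045]
wrist_force: [0.7, -0.2, 1.0]
grip_width: 0.0512
```

View pics/t2.png

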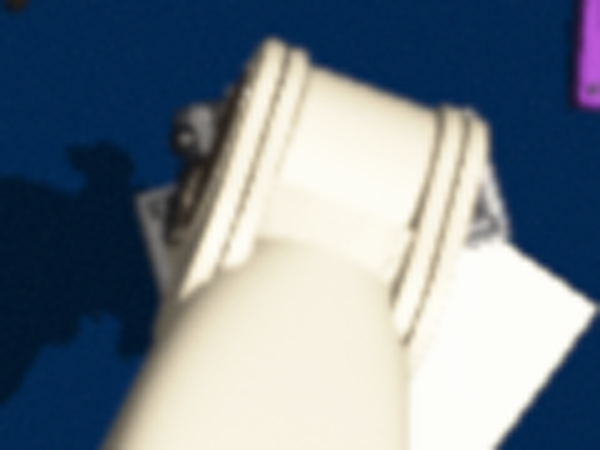

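The arm hides the tab from the top camera: it covers the middle of the crop, and only the paper and the holder's ends show. I'll rely on the measured tab position.

```bash
python3 -m jog '[[0,-0.6,-1.5,0,0.6],[0,0,-1.5,0,0.6],[0,0,-1,0,0.6],[0,0,-0.5,0,0.6],[0,0,0,0,0.6],[0,0,0,0,0.6],[0,0,0,0,0.6],[0,0,0,0,0.6]]'; python3 - <<'E'
from h import *
pic('scene','s3.png',(300,120,400,220),6)
E
```

```text
time: 5.43
tcp_pos: [0.5266, -0.2222, 0.046]
tcp_rot: [-0.332, 1.529, -0.12]
wrist_force: [-0.2, 1.4, -0.2]
grip_width: 0.0508
```

View pics/s3.png

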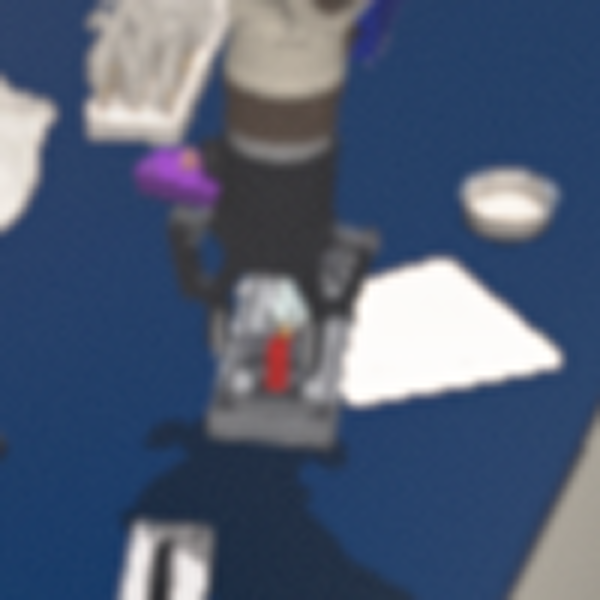

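The fingers straddle the red tab: crop (278,360), fingers at x≈215 and x≈325. I'll correct x and pinch with 20 N.

```bash
python3 -m jog '[[-0.6,0,-0.5,0,0.6],[0,0,-0.3,0,0.6],[0,0,0,0,0.4],[0,0,0,0,0.2],[0,0,0,0,0],[0,0,0,0,0],[0,0,0,0,0],[0,0,0,0,0]]' 20
```

```text
time: 6.15
tcp_pos: [0.5177, -0.223, 0.0386]
tcp_rot: [-0.424, 1.533, -0.212]
wrist_force: [0.5, -0.7, 0.2]
grip_width: 0.0142
```

```bash
python3 -m jog '[[0.03,-0.15,0,0,0],[0.03,-0.15,0,0,0],[0.03,-0.15,0,0,0],[0.03,-0.15,0,0,0],[0.03,-0.15,0,0,0],[0.03,-0.15,0,0,0],[0.03,-0.15,0,0,0],[0,0,0,0,0]]'
```

```text
time: 6.82
tcp_pos: [0.5196, -0.2309, 0.0385]
tcp_rot: [-0.264, 1.535, -0.049]
wrist_force: [-0.3, 1.8, 2.7]
grip_width: 0.0139
```

```bash
python3 -m jog '[[0.03,-0.12,0,0,0],[0.03,-0.12,0,0,0],[0.03,-0.12,0,0,0],[0.03,-0.12,0,0,0],[0,0,0,0,0],[0,0,0,0,0],[0,0,0,0,0],[0,0,0,0,0]]'
```

```text
time: 7.48
tcp_pos: [0.5208, -0.2364, 0.0385]
tcp_rot: [-0.258, 1.535, -0.043]
wrist_force: [-0.7, 3.5, 2.5]
grip_width: 0.0141
```

```bash
python3 -m jog '[[0.02,-0.1,0,0,0],[0.02,-0.1,0,0,0],[0,0,0,0,0],[0.02,-0.1,0,0,0],[0,0,0,0,0],[0,0,0,0,0],[0,0,0,0,0],[0,0,0,0,0]]'
```

```text
time: 8.15
tcp_pos: [0.5214, -0.2386, 0.0385]
tcp_rot: [-0.21, 1.535, 0.006]
wrist_force: [-0.8, 3.3, 2.8]
grip_width: 0.0141
```

```bash
python3 -m jog '[[0.02,-0.1,0,0,0],[0.02,-0.1,0,0,0],[0,0,0,0,0],[0,0,0,0,0],[0,0,0,0,0],[0,0,0,0,0],[0,0,0,0,0],[0,0,0,0,0]]'; python3 - <<'E'
from h import *
for t in ['jaw_pin','fixed_pin','jaw_tab','cell_center']:
    vision.read_camera('scene'); print(t,lm(t,'scene')[:2])
E
```

```text
time: 8.82
tcp_pos: [0.5214, -0.2386, 0.0385]
tcp_rot: [-0.098, 1.536, 0.12]
wrist_force: [-0.6, 3.8, 3.1]
grip_width: 0.0146
jaw_pin [([0.5298, -0.2708, 0.0514], 0.64, [347.0, 172.0])]
fixed_pin [([0.5478, -0.376, 0.0474], 0.84, [352.0, 160.0]), ([0.5332, 0.3818, 0.0025], 0.56, [265.0, 299.0])]
jaw_tab [([0.5232, -0.238, 0.0474], 0.51, [346.0, 177.0])]
cell_center [([0.532, 0.3819, 0.0029], 0.67, [265.0, 299.0])]
```

```bash
python3 -m jog '[[0.02,-0.1,0,0,0],[0,0,0,0,0],[0.02,-0.1,0,0,0],[0,0,0,0,0],[0,0,0,0,0],[0,0,0,0,0],[0,0,0,0,0],[0,0,0,0,0]]'
```

```text
time: 9.88
tcp_pos: [0.5214, -0.2385, 0.0385]
tcp_rot: [0.023, 1.536, 0.243]
wrist_force: [-1.1, 3.1, 2.9]
grip_width: 0.0138
```

```bash
python3 -m jog '[[0,0,0,0,0],[0,0,0,0,0],[0,0,0,0,0],[0,0,0,0,0],[0,0,0,0,0],[0,0,0,0,0],[0.02,-0.1,0,0,0],[0.03,-0.14,0,0,0]]'
```

```text
time: 10.55
tcp_pos: [0.5214, -0.2385, 0.0385]
tcp_rot: [0.168, 1.535, 0.388]
wrist_force: [-0.7, 9.8, 5.0]
grip_width: 0.0139
```

```bash
python3 -m jog '[[0.02,-0.1,0,0,0],[0.04,-0.2,0,0,0],[0.04,-0.2,0,0,0],[0,0,0,0,0],[0,0,0,0,0.3],[0,0,0,0,0.6],[0,0,0,0,0.6],[0,0,0,0,0.6]]';python3 - <<'E'
from h import *
print(observe()['tcp_pos'],lm('jaw_tab','scene'))
E
```

```text
time: 11.22
tcp_pos: [0.5229, -0.2422, 0.0384]
tcp_rot: [0.266, 1.531, 0.485]
wrist_force: [0.9, -0.2, -0.6]
grip_width: 0.0512
[ 0.52290381 -0.24215118  0.03835166] [([0.5233, -0.2394, 0.0477], 0.59, [346.0, 177.0])]
```

```bash
python3 -m jog '[[0,0,2,0,0.6],[0,0,3,0,0.6],[0,0,3,0,0.6],[-0.5,3,3,0.05,0.7],[-0.5,3.5,1,0.05,0.8],[-0.5,3.5,0,0,0.8],[-0.5,3.5,0,0,0.8],[-0.5,3.5,0,0,0.8]]'; python3 - <<'E'
from h import *
vision.read_camera('top')
for t in ['jaw_pin','fixed_pin','jaw_tab','cell_center','lid_handle']: print(t,lm(t,'top'),lm(t,'scene'))
E
```

```text
time: 11.93
tcp_pos: [0.4981, -0.0768, 0.1619]
tcp_rot: [0.098, 1.529, 0.404]
wrist_force: [0.6, 0.1, -0.8]
grip_width: 0.0681
jaw_pin [([0.532, -0.2685, 0.0496], 0.52, [392.0, 203.0])] [([0.5294, -0.2723, 0.0519], 0.58, [348.0, 172.0]), ([0.5043, -0.007, 0.0118], 0.32, [327.0, 219.0])]
fixed_pin [([0.5527, -0.3715, 0.055], 0.89, [427.0, 195.0])] [([0.5491, -0.3721, 0.0495], 0.75, [352.0, 160.0])]
jaw_tab [([0.5255, -0.2397, 0.0476], 0.81, [383.0, 205.0])] [([0.5233, -0.2394, 0.0477], 0.59, [346.0, 177.0])]
cell_center [([0.5401, -0.3235, 0.0331], 0.48, [410.0, 200.0])] [([0.532, 0.3819, 0.0029], 0.67, [265.0, 299.0])]
lid_handle [([0.6641, -0.4852, 0.0366], 0.77, [462.0, 158.0]), ([0.6496, 0.1117, 0.0375], 0.74, [264.0, 168.0]), ([0.5063, -0.0058, 0.0378], 0.67, [304.0, 214.0]), ([0.4208, 0.1656, 0.0375], 0.56, [248.0, 244.0])] [([0.5077, -0.0051, 0.0403], 0.79, [326.0, 213.0]), ([0.6481, 0.111, 0.0404], 0.79, [276.0, 223.0]), ([0.4208, 0.1653, 0.0396], 0.7, [329.0, 252.0]), ([0.6635, -0.4847, 0.039], 0.61, [337.0, 145.0])]
```

The jaw is shut: 9.8 N with no further travel, 16 mm moved, and pins about 104 mm apart. Next is the lid.

```bash
python3 -m jog '[[0.2,2.5,0,0,0.6],[0.2,2.5,0,0,0.6],[0.2,2,-1,0,0.6],[0,0,-2,0,0.6],[0,0,-2,0,0.6],[0,0,-1.5,0,0.6],[0,0,0,0,0.6],[0,0,0,0,0.6]]'
```

```text
time: 13.15
tcp_pos: [0.5065, -0.011, 0.0939]
tcp_rot: [0.099, 1.529, 0.394]
wrist_force: [0.1, 0.7, 1.2]
grip_width: 0.0513
```

```bash
python3 -m jog '[[0,0.6,-1.5,0,0.6],[0,0,-1.5,0,0.6],[0,0,-1.5,0,0.6],[0,0,-1.2,0,0.6],[0,0,-0.5,0,0.6],[0,0,0,0,0.6],[0,0,0,0,0.6],[0,0,0,0,0.6]]'
```

```text
time: 13.82
tcp_pos: [0.5134, -0.0084, 0.0376]
tcp_rot: [0.004, 1.517, 0.292]
wrist_force: [-1.6, 0.0, -0.3]
grip_width: 0.0512
```

```bash
python3 -m jog '[[-1.0,0.2,1,0,0.6],[-1.0,0,1,0,0.6],[-1.0,0,1,0,0.6],[-1.0,0,0,0,0.6],[0,0,0,0,0.6],[0,0,0,0,0.6],[0,0,0,0,0.6],[0,0,0,0,0.6]]'
```

```text
time: 14.48
tcp_pos: [0.4768, -0.007, 0.0739]
tcp_rot: [-0.052, 1.506, 0.235]
wrist_force: [0.1, -0.5, -0.4]
grip_width: 0.0509
```

```bash
python3 -m jog '[[0.4,0,0,0,0.6],[0.8,0,0,0,0.6],[0.8,0,0,0,0.6],[0.6,0,0,0,0.6],[0.3,0,0,0,0.6],[0.1,0,0,0,0.6],[0,0,0,0,0.6],[0,0,0,0,0.6]]'; python3 -m jog '[[0,0,0.3,0,0.6],[0,0,1,0,0.6],[0,0,2,0,0.6],[0,0,2,0,0.6],[0,0,1,0,0.6],[0,0,0.5,0,0.6],[0,0,0.2,0,0.6],[0,0,0,0,0.6]]'
```

```text
time: 15.15
tcp_pos: [0.5121, -0.007, 0.0718]
tcp_rot: [-0.046, 1.507, 0.241]
wrist_force: [0.2, 0.1, 0.5]
grip_width: 0.0511
time: 15.82
tcp_pos: [0.5077, -0.0069, 0.1443]
tcp_rot: [-0.021, 1.513, 0.266]
wrist_force: [-0.4, -0.8, 0.1]
grip_width: 0.051
```

```bash
python3 -m jog '[[2,0,0,0,0.6],[2,0,0,0,0.6],[0,0,0,0,0.6],[0,0,0,0,0.6],[-0.3,0,0,0,0.6],[-0.7,0,0,0,0.6],[-0.7,0,0,0,0.6],[-0.7,0,0,0,0.6]]'; python3 -m jog '[[-0.5,0,0,0,0.6],[-0.5,0,0,0,0.6],[-0.3,0,0,0,0.6],[-0.2,0,0,0,0.6],[-0.1,0,0,0,0.6],[0,0,0,0,0.6],[0,0,0,0,0.6],[0,0,0,0,0.6]]'
```

```text
time: 16.48
tcp_pos: [0.5165, -0.0068, 0.139]
tcp_rot: [0.051, 1.524, 0.338]
wrist_force: [-0.6, 0.4, 0.6]
grip_width: 0.0511
time: 17.15
tcp_pos: [0.4951, -0.0069, 0.1401]
tcp_rot: [0.049, 1.524, 0.336]
wrist_force: [-0.3, 0.3, 0.5]
grip_width: 0.0507
```

Abrupt outward moves undo the accumulated tilt and slow ones leave it alone. I'll repeat that, then return slowly.

```bash
python3 -m jog '[[4,0,0,0,0.6],[4,0,0,0,0.6],[0,0,0,0,0.6],[0,0,0,0,0.6],[-0.5,0,0,0,0.6],[-1,0,0,0,0.6],[-1,0,0,0,0.6],[-1,0,0,0,0.6]]'; python3 -m jog '[[-1,0,0,0,0.6],[-1,0,0,0,0.6],[-0.7,0,0,0,0.6],[-0.4,0,0,0,0.6],[-0.2,0,0,0,0.6],[-0.1,0,0,0,0.6],[0,0,0,0,0.6],[0,0,0,0,0.6]]'
```

```text
time: 17.82
tcp_pos: [0.5336, -0.0067, 0.1327]
tcp_rot: [0.236, 1.539, 0.522]
wrist_force: [0.4, -0.0, -0.4]
grip_width: 0.051
time: 18.48
tcp_pos: [0.4901, -0.0067, 0.1352]
tcp_rot: [0.225, 1.539, 0.511]
wrist_force: [0.1, -0.2, -0.3]
grip_width: 0.0514
```

```bash
python3 -m jog '[[4,0,0,0,0.6],[4,0,0,0,0.6],[0,0,0,0,0.6],[0,0,0,0,0.6],[-0.5,0,0,0,0.6],[-1,0,0,0,0.6],[-1,0,0,0,0.6],[-1,0,0,0,0.6]]'; python3 -m jog '[[-1,0,0,0,0.6],[-0.6,0.1,-0.5,0,0.6],[-0.2,0.1,-1,0,0.6],[0,0,-1,0,0.6],[0,0,-1,0,0.6],[0,0,-1,0,0.6],[0,0,-1,0,0.6],[0,0,-1,0,0.6]]'
```

```text
time: 19.15
tcp_pos: [0.5295, -0.0065, 0.1278]
tcp_rot: [0.65, 1.551, 0.936]
wrist_force: [0.1, -0.4, 0.2]
grip_width: 0.0516
time: 19.82
tcp_pos: [0.5019, -0.0046, 0.0651]
tcp_rot: [0.465, 1.548, 0.751]
wrist_force: [0.0, -0.3, -0.2]
grip_width: 0.0514
```

```bash
python3 -m jog '[[0.1,0,-0.8,0.01,0.6],[0.1,0,-0.8,0,0.6],[0.1,0,-0.8,0,0.6],[0.05,0,-0.7,0,0.6],[0,0,-0.5,0,0.6],[0,0,-0.3,0,0.6],[0,0,-0.1,0,0.6],[0,0,0,0,0.6]]'; python3 - <<'E'
from h import *
pic('scene','s4.png',(270,160,390,260),6)
E
```

```text
time: 20.48
tcp_pos: [0.5026, -0.0046, 0.0198]
tcp_rot: [0.579, 1.55, 0.876]
wrist_force: [0.2, -0.1, 0.1]
grip_width: 0.0514
```

View pics/s4.png

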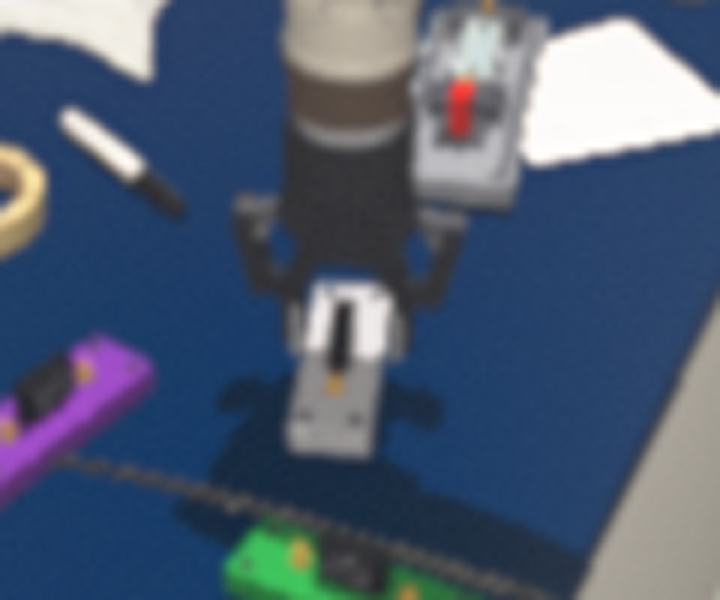

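The fingers straddle the black handle of the silver lid at crop (343,335). I'll raise 4 mm, centre, and grip.

```bash
python3 -m jog '[[0.2,0,0.3,0.01,0.6],[0.15,0,0.1,0,0.5],[0,0,0,0,0.3],[0,0,0,0,0.1],[0,0,0,0,0],[0,0,0,0,0],[0,0,0,0,0],[0,0,0,0,0]]' 60
```

```text
time: 21.2
tcp_pos: [0.5078, -0.0048, 0.0264]
tcp_rot: [0.457, 1.548, 0.765]
wrist_force: [0.2, 0.4, 0.9]
grip_width: 0.0126
```

```bash
python3 -m jog '[[0,0,0.4,0,0],[0,0,0.8,0,0],[0,0,1.2,0,0],[0,0,1.4,0,0],[0,0,1.4,0,0],[0,0,1.2,0,0],[0,-0.5,0.8,0,0],[0.1,-1,0.4,0,0]]'
```

```text
time: 21.87
tcp_pos: [0.5046, -0.0189, 0.1052]
tcp_rot: [0.821, 1.552, 1.132]
wrist_force: [0.2, -0.7, -2.9]
grip_width: 0.0128
```

```bash
python3 -m jog '[[0.15,-1.5,0,-0.02,0],[0.2,-2,0,-0.02,0],[0.2,-2,0,-0.02,0],[0.2,-2,0,-0.02,0],[0.2,-2,0,-0.02,0],[0.2,-2,0,0,0],[0.2,-2,0,0,0],[0.2,-2,0,0,0]]'; python3 -m jog '[[0.2,-2,0,0,0],[0.2,-2,0,0,0],[0.2,-2,0,0,0],[0.2,-1.5,0,0,0],[0.15,-1.2,0,0,0],[0.1,-0.8,0,0,0],[0,-0.5,0,0,0],[0,0,0,0,0]]'
```

```text
time: 22.53
tcp_pos: [0.5188, -0.1846, 0.1064]
tcp_rot: [0.788, 1.554, 0.997]
wrist_force: [0.8, -1.0, -2.2]
grip_width: 0.0129
time: 23.2
tcp_pos: [0.5243, -0.3001, 0.103]
tcp_rot: [1.161, 1.556, 1.36]
wrist_force: [0.2, 0.0, -1.4]
grip_width: 0.0123
```

```bash
python3 - <<'E'
from h import *
o=observe();print(o['tcp_pos'],o['wrist_force'])
pic('scene','s5.png',(290,100,400,200),7); print(lm('lid_center','scene'),lm('lid_handle','scene'),lm('fixed_pin','scene'),lm('jaw_tab','scene'))
E
```

```text
[ 0.52425586 -0.30011079  0.10301132] [ 0.24359012  0.03580321 -1.37224703]
[([0.5253, -0.3022, 0.0879], 0.68, [351.0, 161.0]), ([0.4192, 0.169, 0.0098], 0.68, [329.0, 259.0]), ([0.6497, 0.1068, 0.0108], 0.62, [277.0, 228.0]), ([0.6644, -0.4829, 0.0107], 0.53, [337.0, 150.0])] [([0.6471, 0.1101, 0.0398], 0.86, [277.0, 223.0]), ([0.4221, 0.1661, 0.0409], 0.86, [329.0, 252.0]), ([0.6635, -0.4835, 0.0388], 0.77, [337.0, 145.0]), ([0.5262, -0.3017, 0.1171], 0.45, [351.0, 155.0])] [([0.5491, -0.3737, 0.0506], 0.96, [352.0, 159.0])] [([0.5198, -0.2379, 0.0465], 0.7, [347.0, 178.0])]
```

View pics/s5.png

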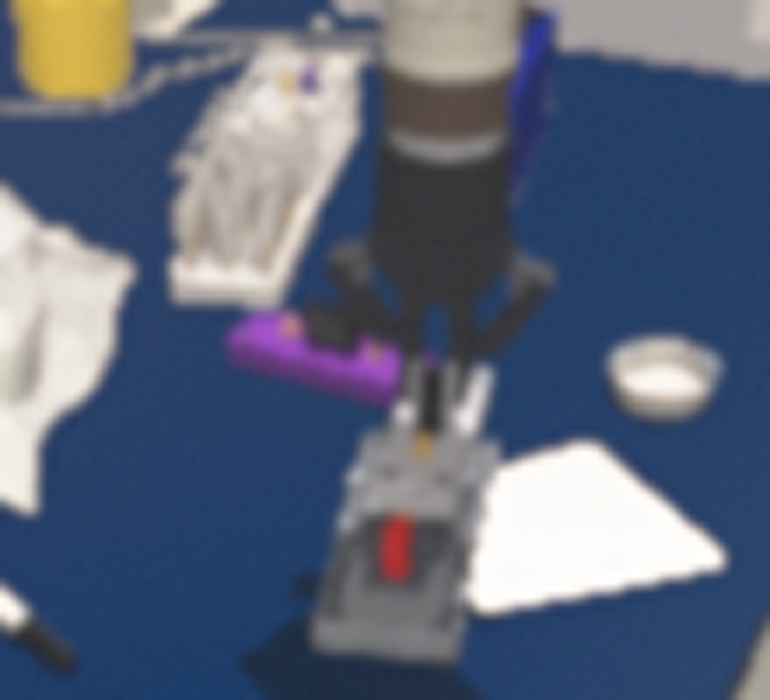

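The lid is held level over the holder at crop (440,410), with its centre within about 2 mm of the TCP. The aim is TCP (0.539, -0.321).

```bash
python3 -m jog '[[0.2,-0.3,0,0,0],[0.3,-0.5,-0.3,0,0],[0.3,-0.5,-0.5,0,0],[0.3,-0.4,-0.5,0,0],[0.2,-0.2,-0.4,0,0],[0.1,-0.1,-0.2,0,0],[0,0,0,0,0],[0,0,0,0,0]]'
```

```text
time: 24.12
tcp_pos: [0.5409, -0.3176, 0.082]
tcp_rot: [1.181, 1.555, 1.386]
wrist_force: [0.1, -0.5, -1.8]
grip_width: 0.0126
```

Now lower lightly while sliding to the aim.

```bash
python3 -m jog '[[-0.1,-0.15,0,0,0],[-0.1,-0.15,0,0,0],[0,0,0,0,0],[0,0,-0.15,0,0],[0,0,-0.15,0,0],[0,0,-0.15,0,0],[0,0,-0.15,0,0],[0,0,-0.15,0,0]]'
```

```text
time: 24.78
tcp_pos: [0.5395, -0.3212, 0.0773]
tcp_rot: [0.912, 1.556, 1.117]
wrist_force: [0.4, -0.1, -0.5]
grip_width: 0.013
```

```bash
python3 -m jog '[[0,0,-0.1,0,0],[0,0,-0.1,0,0],[0,0,-0.1,0,0],[0,0,-0.1,0,0],[0,0,-0.1,0,0],[0,0,-0.1,0,0],[0,0,-0.1,0,0],[0,0,-0.1,0,0]]'
```

```text
time: 25.45
tcp_pos: [0.5407, -0.322, 0.0691]
tcp_rot: [0.693, 1.556, 0.9]
wrist_force: [-1.9, 0.8, 7.4]
grip_width: 0.0129
```

It dropped onto both pins: the height matches resting on the cell, and the force is rising. Now press.

```bash
python3 -m jog '[[0,0,-0.15,0,0],[0,0,-0.15,0,0],[0,0,-0.15,0,0],[0,0,-0.2,0,0],[0,0,-0.2,0,0],[0,0,-0.2,0,0],[0,0,-0.2,0,0],[0,0,-0.2,0,0]]'
```

```text
time: 26.12
tcp_pos: [0.5407, -0.322, 0.0679]
tcp_rot: [0.275, 1.554, 0.482]
wrist_force: [-3.1, 1.7, 9.2]
grip_width: 0.0126
```

```bash
python3 -m jog '[[-0.05,0.03,-0.3,0,0],[-0.05,0,-0.3,0,0],[0,0,-0.35,0,0],[0,0,-0.35,0,0],[0,0,-0.4,0,0],[0,0,-0.4,0,0],[0,0,-0.4,0,0],[0,0,-0.4,0,0]]'
```

```text
time: 26.78
tcp_pos: [0.5407, -0.3221, 0.0662]
tcp_rot: [-0.204, 1.542, 0.002]
wrist_force: [-6.0, 2.9, 19.7]
grip_width: 0.013
```

```bash
python3 -m jog '[[-0.1,0.05,-0.4,0,0],[-0.1,0.05,-0.4,0,0],[-0.1,0.05,-0.4,0,0],[-0.1,0.05,-0.4,0,0],[-0.1,0.05,-0.45,0,0],[-0.1,0.05,-0.45,0,0],[-0.1,0.05,-0.45,0,0],[-0.1,0.05,-0.45,0,0]]'; python3 - <<'E'
from h import *
pic('scene','s6.png',(310,110,390,190),7); o=observe();print(o['tcp_pos'],o['wrist_force'],o['torque'],lm('lid_center','scene')[:1],lm('lid_handle','scene'))
E
```

```text
time: 27.45
tcp_pos: [0.5403, -0.3227, 0.0666]
tcp_rot: [-0.487, 1.508, -0.281]
wrist_force: [-4.5, 2.3, 21.3]
grip_width: 0.0129
[ 0.54028801 -0.3226963   0.06660631] [-4.5781857   2.42808875 18.55954605] [0.90196065 1.61037978 0.20238871] [([0.6469, 0.1056, 0.009], 0.89, [278.0, 229.0])] [([0.6464, 0.1098, 0.0403], 0.66, [277.0, 223.0]), ([0.4217, 0.1704, 0.041], 0.59, [328.0, 253.0]), ([0.6636, -0.4818, 0.0362], 0.47, [337.0, 146.0])]
```

View pics/s6.png

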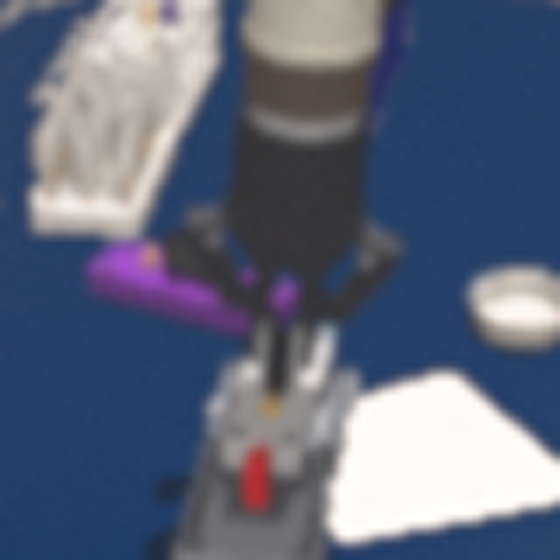

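The lid is on both pins and near flush: the jaw and tab are at crop (258,470), with the lid stub just behind. The repeated pushing has tilted the tool about 3.6°, so I'll ease up and undo that before the final press.

```bash
python3 -m jog '[[0.1,-0.05,0.1,0,0],[0.1,-0.05,0.2,0,0],[0.1,-0.05,0.2,0,0],[0.1,-0.03,0,0,0],[0.1,-0.03,0,0,0],[0.1,-0.03,0,0,0],[0.1,-0.03,0,0,0],[0.1,-0.03,0,0,0]]'
```

```text
time: 28.27
tcp_pos: [0.5406, -0.3228, 0.0693]
tcp_rot: [-0.445, 1.526, -0.239]
wrist_force: [-6.9, 2.0, 5.1]
grip_width: 0.0126
```

```bash
python3 -m jog '[[0.15,-0.04,0,0,0],[0.15,-0.04,0,0,0],[0.15,-0.04,0,0,0],[0.15,-0.04,0,0,0],[0.15,-0.04,0,0,0],[0.15,-0.04,0,0,0],[0.15,-0.04,0,0,0],[0.15,-0.04,0,0,0]]'
```

```text
time: 28.93
tcp_pos: [0.5412, -0.3227, 0.0691]
tcp_rot: [-0.409, 1.552, -0.204]
wrist_force: [-6.8, 3.4, 3.8]
grip_width: 0.0132
```

```bash
python3 -m jog '[[0.15,-0.04,0,0,0],[0.15,-0.04,0,0,0],[0.15,-0.04,0,0,0],[0.12,-0.04,-0.1,0,0],[0.1,-0.03,-0.2,0,0],[0.08,-0.03,-0.3,0,0],[0.08,-0.03,-0.3,0,0],[0.08,-0.03,-0.35,0,0]]'
```

```text
time: 29.6
tcp_pos: [0.5418, -0.323, 0.0672]
tcp_rot: [-0.719, 1.568, -0.512]
wrist_force: [-11.6, 6.5, 20.9]
grip_width: 0.013
```

```bash
python3 -m jog '[[0.03,0,-0.35,0,0],[0,0.02,-0.35,0,0],[0,0.02,-0.35,0,0],[0,0.02,-0.4,0,0],[0,0.02,-0.4,0,0],[0,0.02,-0.4,0,0],[0,0.02,-0.4,0,0],[0,0.02,-0.4,0,0]]'
```

```text
time: 30.27
tcp_pos: [0.5415, -0.3227, 0.0663]
tcp_rot: [-0.955, 1.553, -0.747]
wrist_force: [-9.6, 3.6, 21.0]
grip_width: 0.0125
```

```bash
python3 -m jog '[[0.03,0,-0.4,0,0],[0.03,0,-0.45,0,0],[0.03,0,-0.5,0,0],[0.03,0,-0.5,0,0],[0.03,0,-0.5,0,0],[0.03,0,-0.5,0,0],[0.03,0,-0.5,0,0],[0.03,0,-0.5,0,0]]'; python3 - <<'E'
from h import *
pic('scene','s7.png',(310,110,390,190),7)
vision.read_camera('top')
o=observe();print(o['tcp_pos'],o['wrist_force'],o['torque'])
for t in ['lid_center','lid_handle','jaw_tab','fixed_pin','cell_center']: print(t,lm(t,'scene'))
for t in ['reagent_b','timer']: print(t,lm(t,'top'))
E
```

```text
time: 30.93
tcp_pos: [0.5414, -0.3228, 0.066]
tcp_rot: [-0.952, 1.539, -0.744]
wrist_force: [-12.6, 6.1, 24.9]
grip_width: 0.0126
[ 0.54136024 -0.32276299  0.06599333] [-11.89464934   5.47618999  24.936133  ] [1.43352029 2.98360101 0.2083409 ]
lid_center [([0.6477, 0.1082, 0.0085], 0.88, [277.0, 229.0]), ([0.665, -0.4822, 0.0094], 0.68, [337.0, 151.0]), ([0.4213, 0.1694, 0.0095], 0.56, [329.0, 259.0])]
lid_handle [([0.4231, 0.1677, 0.0404], 0.92, [328.0, 252.0]), ([0.6463, 0.1099, 0.0397], 0.6, [277.0, 223.0]), ([0.5411, -0.3211, 0.0758], 0.48, [349.0, 160.0]), ([0.6634, -0.4854, 0.0362], 0.47, [337.0, 145.0])]
jaw_tab [([0.5235, -0.2377, 0.0474], 0.51, [346.0, 177.0])]
fixed_pin [([0.5483, -0.3751, 0.0493], 0.75, [352.0, 159.0]), ([0.5996, 0.3177, -0.003], 0.67, [258.0, 277.0])]
cell_center []
reagent_b [([0.6042, 0.3171, -0.0045], 0.93, [201.0, 186.0]), ([0.534, 0.3796, -0.0028], 0.6, [181.0, 209.0])]
timer [([0.4321, 0.3352, -0.0027], 0.87, [195.0, 242.0])]
```

View pics/s7.png

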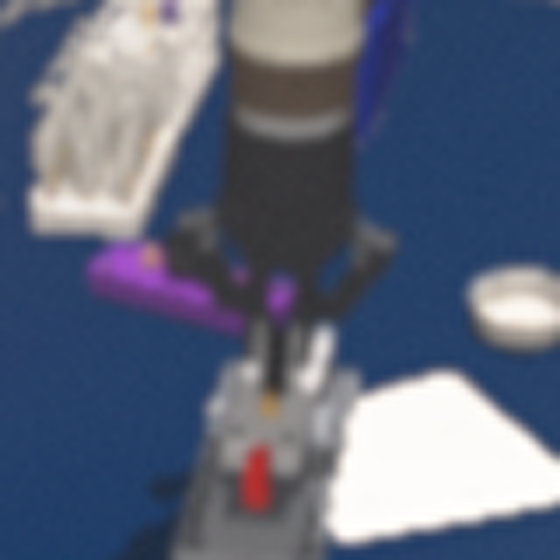

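Height is at the flush hard stop (0.066 against 0.0664 predicted, and extra force barely moves it). I'll straighten the radial lean from pressing, then do a final short press.

```bash
python3 -m jog '[[0.12,-0.12,0,0,0],[0.12,-0.12,0,0,0],[0.12,-0.12,0,0,0],[0.12,-0.12,0,0,0],[0.12,-0.12,0,0,0],[0.12,-0.12,0,0,0],[0.12,-0.12,0,0,0],[0.12,-0.12,0,0,0]]'
```

```text
time: 32.05
tcp_pos: [0.5415, -0.3229, 0.0669]
tcp_rot: [-0.859, 1.565, -0.648]
wrist_force: [-5.6, 5.4, 4.6]
grip_width: 0.0129
```

```bash
python3 -m jog '[[0.05,-0.15,0,0,0],[0.03,-0.15,0,0,0],[0.03,-0.15,0,0,0],[0.02,-0.1,-0.1,0,0],[0,0,-0.3,0,0],[0,0,-0.4,0,0],[0,0,-0.4,0,0],[0,0,-0.4,0,0]]'
```

```text
time: 32.72
tcp_pos: [0.5416, -0.3231, 0.0667]
tcp_rot: [0.058, 1.565, 0.272]
wrist_force: [-10.4, 4.8, 19.5]
grip_width: 0.0127
```

```bash
python3 -m jog '[[-0.04,0,-0.45,0,0],[-0.04,0,-0.45,0,0],[-0.04,0,-0.45,0,0],[-0.04,0,-0.45,0,0],[-0.02,-0.03,-0.45,0,0],[-0.02,-0.03,-0.45,0,0],[-0.02,-0.03,-0.45,0,0],[-0.02,-0.03,-0.45,0,0]]'
```

```text
time: 33.38
tcp_pos: [0.5413, -0.323, 0.0661]
tcp_rot: [-0.501, 1.546, -0.287]
wrist_force: [-9.9, 7.2, 22.4]
grip_width: 0.0127
```

```bash
python3 - <<'E'
from h import *
vision.read_camera('scene');print(lm('jaw_tab','scene'),lm('lid_handle','scene'))
o=observe();print(o['time'],o['tcp_pos'],o['wrist_force'],o['grip_width'])
print(bot.finish_job())
E
```

```text
[([0.5222, -0.2373, 0.0468], 0.64, [346.0, 178.0])] [([0.4249, 0.1668, 0.0419], 0.78, [328.0, 251.0]), ([0.5428, -0.3247, 0.0784], 0.72, [349.0, 159.0]), ([0.6644, -0.485, 0.0386], 0.64, [337.0, 145.0]), ([0.6483, 0.1145, 0.0404], 0.57, [276.0, 223.0]), ([0.6013, 0.3192, 0.002], 0.24, [257.0, 277.0])]
33.5333 [ 0.54127706 -0.3230273   0.06608642] [-10.7184272   7.2152041  22.4556409] 0.01268483038298335
the job is handed in; nothing more can be done
None
```

I shut the jaw on the cell, put the lid on both pins, and pressed it down. The job was handed in at 33.5 s with the lid still gripped and pressed; no verdict was reported.

- **Jaw:** I pinched the red tab with 20 N and slid it about 16 mm until it stopped moving. A 10 N push then gave no further travel, and the two pins measured about 104 mm apart.
- **Lid:** I took the silver lid by its handle, and it dropped onto the pins at the expected height. At the end the tool was at z 0.0661, against 0.0664 predicted for flush. The camera put the handle at 0.0784, against 0.078. The wrist read about 22 N downwards, and the last presses lowered the lid very little.
- **Bystanders:** the arm did not go near the bottles or timer after leaving its start position. The network positions agreed with the first ones to within a few millimetres.

**Less certain:**
- Pressing tilted the tool by up to 3.6°, so I eased off and straightened it. About 1.4° was left at the end.
- A sideways push of about 13 N on the pins also remained.
- I judged flushness from height and force. The pictures are too coarse to show the gap.
- The cameras no longer found the cell itself once the lid was on.

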